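# Photograph a pinned bee: power, lamp, shutter

## Task

Take a picture with the imaging stand by pressing its controls: first tip the rocker switch fully over by pushing its raised end down, then push the round key fully in so that it stays down, and then press the long bar fully down, hold it there for about two seconds and let it spring back up. It is all done by pressing with the closed fingertips: do not pick up or shove any of the control units, do not press the square key, and leave the other things on the table where they are.

Things in the scene. Friction and masses are not known exactly. Their poses are not given: they have to be found in the camera images.
- power_unit: Aluminium box, 110 (x) x 80 (y) x 40 mm high, fixed to the table; the only unit with a rocker switch on top. Origin: centre of its underside; its x axis runs along the rocker, towards the rocker's raised end (within 0.35 rad of straight away from the robot).
- rocker (a joint): Angle in rad of the black rocker on the power unit: 0 = off (the end on the unit's +x side raised), 0.4 = fully over (on). It starts between 0 and 0.05 and stays where it is left (stiff: about 4 N at 26 mm from its axis). The rocker is 72 mm long and 34 mm wide, its top a shallow V; its axis lies along the unit's y, across the middle of the rocker, 56 mm above the table. Pushing its raised end about 10 mm straight down tips it fully over.
- rocker_raised_end (a point): Point on the rocker's top face where it should be pushed: on the raised half, 26 mm out from the axis (about 64 mm above the table when off, 54 mm when on). It moves with the rocker.
- round_key_unit: Aluminium box 84 x 84 x 30 mm high with one round key in its middle; 0.3 to 0.6 kg, loose on the table. Origin: centre of its underside.
- round_key (a joint): Travel in m of the round key (ring lamp): 0 = up, 0.008 = fully down. It takes about 4 N and stays where it is left; it has no spring.
- round_key_top (a point): Centre of the top face of the round black key, 38 mm in diameter, standing 18 mm proud of its box (48 mm above the table) when up, 10 mm proud when down. It moves with the key.
- square_key_unit: Aluminium box of the same size with one square key in its middle; loose. Not to be used. Origin: centre of its underside.
- square_key (a joint): Travel in m of the square key: 0 = up, 0.008 = fully down; about 4 N moves it and it stays where it is left. It must stay up.
- square_key_top (a point): Centre of the top face of the square black key, 36 x 36 mm, 48 mm above the table.
- shutter_bar_unit: Aluminium box 70 (x) x 130 (y) x 30 mm high with one long bar on top; 0.4 to 0.8 kg, loose on the table. Origin: centre of its underside; the bar runs along its y axis.
- shutter_bar (a joint): Travel in m of the long shutter bar: 0 = up, 0.008 = fully down. It springs back when let go: 2 N starts it, 6 N takes it fully down.
- shutter_bar_top (a point): Centre of the top face of the long black bar, 28 x 104 mm, standing 18 mm proud of its box (48 mm above the table) when up. It moves with the bar.
- vial: Bystander (sizes in mm): small glass vial, 24 dia x 45 high; loose, to be left where it is. Origin: centre of its underside.
- pin_jar: Bystander (sizes in mm): low glass jar, 32 dia x 38 high; loose, to be left where it is. Origin: centre of its underside.
- loupe: Bystander (sizes in mm): dark waisted hand magnifier, 28 dia x 36 high, standing; loose, to be left where it is. Origin: centre of its underside.
- near_tray: Bystander (sizes in mm): white card tray with three pinned bees, 58 x 88 x 30 high (pins to 35); loose, to be left where it is. Origin: centre of its underside.
- far_tray: Bystander (sizes in mm): white card tray with two large pinned bees, 58 x 88 x 30 high (pins to 35); loose, to be left where it is. Origin: centre of its underside.
- forceps: Bystander (sizes in mm): steel forceps lying flat, 130 long, 6 high; loose, to be left where it is. Origin: centre of its underside.
- cork_block: Bystander (sizes in mm): cork block with pins in it, 50 x 70 x 22 high (pins to 42); loose, to be left where it is. Origin: centre of its underside.
Mind the look-alikes: they are no part of the job. Leave any brown or pink look-alike of the shutter_bar_unit alone.

How it is judged:
On the way, in this order (a step that is already met when the one before it is completed fails the run):
1. the rocker is tipped over to on (value of joint rocker above 0.33 rad), for 0.1 s.
2. the round key is pushed in (value of joint round_key above 0.0065 m), for 0.1 s.
3. the long bar is held down for two seconds (1.5 s at least) (value of joint shutter_bar above 0.0055 m), for 1.5 s.
At the end, for the whole second after the job is handed in: Rocker on (over 0.33 rad), round key in (over 6.5 of 8 mm), long bar back up (within 1.5 mm) after over 1.5 s held beyond 5.5 mm, square key up (within 2 mm); loose control units flat, at rest, within 30 mm of their start, bystanders within 25 mm (value of joint rocker above 0.33 rad and value of joint round_key above 0.0065 m and value of joint shutter_bar below 0.0015 m and value of joint square_key below 0.002 m and distance of each of round_key_unit, square_key_unit, shutter_bar_unit from where it was at the start of the episode below 0.03 m and angle between each of round_key_unit, square_key_unit, shutter_bar_unit's own z axis and vertical below 0.1 rad and linear speed of each of round_key_unit, square_key_unit, shutter_bar_unit below 0.02 m/s and distance of each of vial, pin_jar, loupe, near_tray, far_tray, forceps, cork_block from where it was at the start of the episode below 0.025 m); the robot touches nothing.
It fails at once if the round key is pressed before the rocker is on (value of joint round_key above 0.003 m and value of joint rocker below 0.33 rad).
It fails at once if the long bar is pressed before the round key is in (value of joint shutter_bar above 0.003 m and value of joint round_key below 0.0065 m).
It fails at once if the square key is pressed (value of joint square_key above 0.003 m).
It fails at once if a control unit is lifted, tipped or shoved away (height (world z) of any of round_key_unit, square_key_unit, shutter_bar_unit above 0.01 m or distance of any of round_key_unit, square_key_unit, shutter_bar_unit from where it was at the start of the episode above 0.03 m or angle between any of round_key_unit, square_key_unit, shutter_bar_unit's own z axis and vertical above 0.3 rad).
It fails at once if a bystander is lifted, knocked over or shoved away (distance of any of vial, pin_jar, loupe, near_tray, far_tray, forceps, cork_block from where it was at the start of the episode above 0.025 m or angle between any of vial, pin_jar, loupe, near_tray, far_tray, forceps, cork_block's own z axis and vertical above 0.3 rad).
It also fails if it takes over 54 s, if anything falls off the work surface, if the arm or the gripper's body presses on something with over 40 N, if the wrist force passes 120 N, or if a joint passes its speed limit or range.

## Robot

A 7-joint arm with a two-finger parallel gripper is mounted at the origin on the work surface. World frame = base frame: x ahead of the robot, y to its left, z up, the work surface at z = 0. Lengths are in m, angles in rad, forces in N, time in s.
With the tool pointing down it reaches from about 0.425 to 0.875 m from the base axis. Payload 4.7 kg.
Tool frame: the origin (TCP) lies between the finger pads; the fingertips stand 14 mm ahead of it and the grasp point (between the pads) lies 5 mm behind it; z points along the fingers, y is the line along which they close (so a half turn about z gives the same grasp; the last joint's range is limited). The gripper opens to 87 mm and grips with 3 to 60 N. Pads are 19 mm wide; open, the fingers measure 117 mm over their backs; the gripper's body (75 mm by 190 mm) begins 51 mm behind the grasp point.
Start: joints at [1.168, 0.321, -0.07, 1.45, 0.023, 1.371, -0.057], TCP at [0.263, -0.594, 0.237] pointing down, gripper open.
Joint ranges: [-2.86, 2.86], [-0.3, 2.09], [-1.38, 1.24], [0.06, 2.45], [-1.56, 4.7], [0.09, 2.05], [-2.69, 2.69]. Speed limits (rad/s): [2.57, 2.57, 3.14, 3.14, 3.14, 3.14, 3.14].

## Interface

Orientations are given as a rotation vector (axis times angle).
In Python, from bench import ctrl gives the robot as it stands.
- The arm moves only by the tool step_arm, never from a script. Its argument "commands" is a list of rows, each an object with "travel": the shift along the tool's x, y, z in m, a list of three; "turn": the turn, a rotation vector about the tool's x, y, z in degrees, a list of three. A call has 1 to 5 rows; each row is the pose to reach, as a shift and turn from the pose commanded when the call began, along the tool's axes at that moment; what a row does not reach only later rows make up. A row lasts 1/10 s, in which the tool goes at most 50 mm and 8.59 degrees, less where a joint would pass 70% of its speed; a pose out of reach is approached as far as the arm can. A call with a gripper value outside its range is refused whole. "gripper" is the opening, from 0 (shut) to 1 (fully open), set as the call begins (left out, the last holds). The fingers move at their own pace and stop on an object; "force" is the grip in N (left out, the last holds). Time passes only in rows, so rows that repeat a pose let the fingers close. It gives the time, the measured TCP pose, the force, the opening and the grip force at its end, in the units of the state.
- ctrl.get_state(): the state, without advancing time (a new reading comes with each control period).
- ctrl.get_image(name): name is "side" or "top" or "wrist"; returns the picture (400x640x3 uint8, red, green, blue); there is no depth.
- ctrl.camera_model(name): a dict with "fx", "fy", "cx", "cy" (pixels), "k1" (the pictures are not rectified: a ray, as slopes to the right and down, at radius r is drawn at 1 + k1 r^2 times it, then the intrinsics apply), "R" (3x3) and "t" (3): a world point X has camera coordinates R X + t; the wrist camera has in their place "T_tool_cam" (4x4, takes a point from camera to tool coordinates, whose origin is the TCP and whose axes are the flange's). Camera axes: x right, y down, z forward; pixel columns grow to the right and rows downward; lengths in m; the calibration is good to about 2 mm. A picture is of the moment at which its call begins: read the wrist's pose just before it. camera_model takes no time and is no camera call.
- ctrl.close_job(): hands the job in; it is judged then, once.
The state is a dict: "time": time; "joint_positions": joint angles; "qd": joint speeds; "joint_torque": joint torques, N m; "position": TCP position; "tool_rot": TCP orientation; "ft_force": force on the tool from outside, world axes, zero at the start; "torque": the same for the moment, N m; "grip_width": opening from 0.0 (shut) to 1.0 (fully open); "grip_force": force on a finger pad.
Only numpy, scipy, OpenCV 4.12 (cv2) and the standard library are available. Lean on these libraries where they do the work, as an engineer would, in place of code of your own. Each camera call takes 0.05 s, during which the arm holds its last target. There are 200 camera calls.

## Working session

There is one attempt and no reset: what is moved stays moved. The work goes in short steps, Python scripts to look and compute and a tool call to move; the robot and the scene stay as the last step left them, time stands still between calls to the robot, and variables do not carry over. Pictures are saved under pics/ and viewed, at most 10 in all, crops included, and the job is handed in when it is done.

Besides the shell and the picture viewer there is one more tool, called after "Request:" by a JSON object that holds its "api" and its "payload", one argument or row to a line. step_arm: Moves the arm, as the interface text tells. Its arguments: {"type":"object","properties":{"commands":{"type":"array"},"gripper":{"type":"number"},"force":{"type":"number"}},"required":["commands"]}

```bash
ls; mkdir -p pics; python3 - <<'E'
from bench import ctrl
import cv2
s=ctrl.get_state();print(s)
for n in("top","side"):
    cv2.imwrite(f"pics/{n}0.png",ctrl.get_image(n)[:,:,::-1]);print(n,ctrl.camera_model(n))
print(ctrl.camera_model("wrist"))
E
```

```text
pics
{'time': 0.0, 'joint_positions': array([ 1.16809991,  0.32180859, -0.07008373,  1.45168992,  0.02261891,
        1.37081162, -0.05692453]), 'qd': array([-0.00076544, -0.00031654, -0.00180192,  0.00021531, -0.00015849,
        0.00024762,  0.00121728]), 'joint_torque': array([ 4.57984570e-04, -4.91288924e+01, -4.03176695e-01, -3.12527132e+01,
       -6.37075701e-02,  4.36913827e-02,  1.61821740e-04]), 'position': array([ 0.26287157, -0.5938834 ,  0.23546337]), 'tool_rot': array([-3.07179648e+00, -6.49602796e-01,  8.08898779e-04]), 'ft_force': array([0.79075083, 0.07229425, 0.48052038]), 'torque': array([-0.05693608,  0.02559455,  0.01349764]), 'grip_force': 0.0, 'grip_width': 1.000660778323214}
top {'fx': 370.99461823836936, 'fy': 370.99461823836936, 'cx': 319.24466435475443, 'cy': 199.7523532931108, 'k1': -0.01967510433338504, 'R': array([[ 0.01912328, -0.9998152 , -0.00196819],
       [-0.98299342, -0.01844186, -0.18271242],
       [ 0.18264236,  0.00542878, -0.98316443]]), 't': array([-0.04634051,  0.52220253,  1.14645549])}
side {'fx': 402.0073781691016, 'fy': 402.0073781691016, 'cx': 310.26923537496765, 'cy': 197.24513770926396, 'k1': -0.0377023709776958, 'R': array([[-9.80362578e-01, -1.97203100e-01,  3.91021500e-04],
       [-1.27821943e-01,  6.33933225e-01, -7.62751740e-01],
       [ 1.50169126e-01, -7.47823244e-01, -6.46691294e-01]]), 't': array([0.49612166, 0.1523915 , 0.98397589])}
{'fx': 299.72683677111996, 'fy': 299.72683677111996, 'cx': 322.48485212682345, 'cy': 196.80027218004378, 'k1': 0.01741960955179642, 'T_tool_cam': array([[-3.43085764e-04, -9.70252300e-01, -2.42095760e-01,
         6.55614395e-02],
       [ 9.99998493e-01, -7.44903965e-04,  1.56822052e-03,
         9.02042095e-04],
       [-1.70190765e-03, -2.42094857e-01,  9.70251093e-01,
        -1.47897238e-01],
       [ 0.00000000e+00,  0.00000000e+00,  0.00000000e+00,
         1.00000000e+00]])}
```

View pics/top0.png

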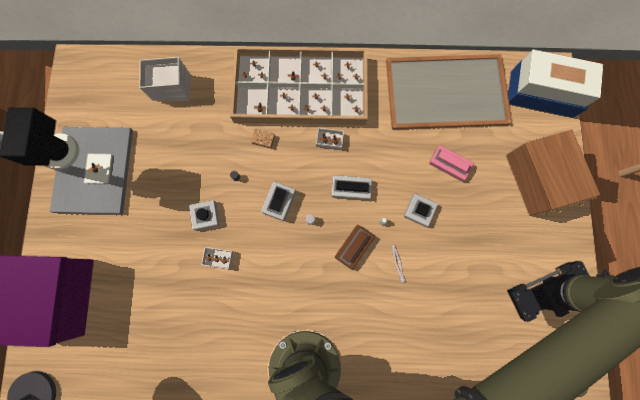

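View pics/side0.png

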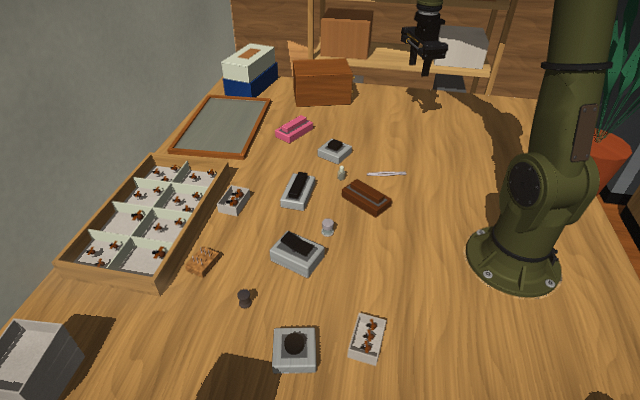

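The top view shows the power unit at (279,201), round key at (204,213), bar at (351,187) and square key at (422,210). The brown and pink look-alikes are at (356,247) and (452,162). I'll segment the black tops next and cross-check them in the side view.

```bash
cat > h.py <<'E'
import numpy as np, cv2
from scipy.spatial.transform import Rotation as Ro
from bench import ctrl
def pose(n,s=None):
    m=ctrl.camera_model(n)
    if n!="wrist": return m,m["R"].T,-m["R"].T@m["t"]
    R=Ro.from_rotvec(s["tool_rot"]).as_matrix();T=m["T_tool_cam"]
    return m,R@T[:3,:3],R@T[:3,3]+s["position"]
def w(n,uv,z,s=None):
    m,R,c=pose(n,s)
    K=np.array([[m["fx"],0,m["cx"]],[0,m["fy"],m["cy"]],[0,0,1]])
    # undistort (fixed point through OpenCV)
    p=cv2.undistortPoints(np.array(uv,float).reshape(-1,1,2),K,np.array([m["k1"],0,0,0])).reshape(-1,2)
    d=np.c_[p,np.ones(len(p))]@R.T
    return c+d*((z-c[2])/d[:,2])[:,None]
def dark(im,box,thr=60):
    u0,v0,u1,v1=box
    m=(im[v0:v1,u0:u1].max(2)<thr).astype(np.uint8)
    n,l,st,ce=cv2.connectedComponentsWithStats(m)
    i=1+st[1:,4].argmax()
    pts=np.argwhere(l==i)[:,::-1]+[u0,v0]
    return pts.astype(np.float32)
def blob(n,im,box,z,thr=60,s=None):
    pts=dark(im,box,thr);P=w(n,pts,z,s)[:,:2]
    r=cv2.minAreaRect((P*1000).astype(np.float32))
    return pts.mean(0).round(1),P.mean(0).round(4),np.round(r[0],1),np.round(r[1],1),round(r[2],1)
E
python3 - <<'E'
from h import *
t=cv2.imread("pics/top0.png");s=cv2.imread("pics/side0.png")
for k,b,c,z in(("rocker",(262,180,298,222),(268,225,330,280),.06),("round",(190,200,220,230),(272,328,318,372),.048),("bar",(330,176,374,200),(280,168,318,212),.048),("square",(408,196,436,224),(318,136,354,164),.048)):
    for n,i,bb in(("top",t,b),("side",s,c)):print(k,n,*blob(n,i,bb,z))
E
```

```text
rocker top [277.9 199.1] [0.5205 0.0954] [520.4  95.3] [39.6 71.2] 70.5
rocker side [296.7 243.9] [0.517  0.1081] [518.3 108.1] [43.7 84.9] 62.1
round top [202.8 214.4] [0.4682 0.3358] [468.5 335. ] [46.4 34.2] 72.8
round side [294.5 343. ] [0.4665 0.3493] [466.9 350. ] [40.3 44.8] 1.0
bar top [352.2 186.2] [ 0.5698 -0.1424] [ 569.8 -141.9] [104.7  31. ] 86.9
bar side [297.7 185.5] [ 0.5663 -0.121 ] [ 565.5 -124. ] [119.1  33.1] 85.9
square top [422.5 209. ] [ 0.4991 -0.3682] [ 499.1 -368.5] [39.  36.7] 65.8
square side [334.6 144.9] [ 0.4965 -0.3474] [ 497.7 -348.3] [54.9 44.4] 70.1
```

Rocker at (0.520, 0.095) with yaw about -19.5°, sized 71 x 40 mm as expected. I'll fly at height to above its raised end with the fingers closed.

Request:
{"api": "step_arm", "payload": {
  "commands": [
    {"travel": [0.036, -0.034, 0.002], "turn": [0, 0, 0]},
    {"travel": [0.071, -0.068, 0.004], "turn": [0, 0, 0]},
    {"travel": [0.107, -0.102, 0.006], "turn": [0, 0, 0]},
    {"travel": [0.142, -0.136, 0.008], "turn": [0, 0, 0]},
    {"travel": [0.178, -0.17, 0.01], "turn": [0, 0, 0]}
  ],
  "gripper": 0,
  "force": 30
}}

```text
time: 0.6
position: [0.3572, -0.3649, 0.2261]
tool_rot: [-3.074, -0.65, 0.001]
ft_force: [1.3, 0.4, -0.0]
grip_width: 0.63
grip_force: 0.0
```

Request:
{"api": "step_arm", "payload": {
  "commands": [
    {"travel": [0.036, -0.034, 0.002], "turn": [0, 0, 0]},
    {"travel": [0.071, -0.068, 0.004], "turn": [0, 0, 0]},
    {"travel": [0.107, -0.102, 0.006], "turn": [0, 0, 0]},
    {"travel": [0.142, -0.136, 0.008], "turn": [0, 0, 0]},
    {"travel": [0.178, -0.17, 0.01], "turn": [0, 0, 0]}
  ]
}}

```text
time: 1.1
position: [0.4511, -0.1375, 0.2163]
tool_rot: [3.073, 0.649, -0.0]
ft_force: [1.3, -0.6, -1.3]
grip_width: 0.17
grip_force: 0.0
```

Request:
{"api": "step_arm", "payload": {
  "commands": [
    {"travel": [0.036, -0.034, 0.002], "turn": [0, 0, 0]},
    {"travel": [0.071, -0.068, 0.004], "turn": [0, 0, 0]},
    {"travel": [0.107, -0.102, 0.006], "turn": [0, 0, 0]},
    {"travel": [0.142, -0.136, 0.008], "turn": [0, 0, 0]},
    {"travel": [0.178, -0.17, 0.01], "turn": [0, 0, 0]}
  ]
}}

```text
time: 1.6
position: [0.5452, 0.0897, 0.2063]
tool_rot: [3.073, 0.649, -0.0]
ft_force: [-0.3, 0.7, 0.1]
grip_width: 0.008
grip_force: 0.0
```

Request:
{"api": "step_arm", "payload": {
  "commands": [
    {"travel": [0, 0, 0], "turn": [0, 0, 0]},
    {"travel": [0, 0, 0], "turn": [0, 0, 0]}
  ]
}}

```text
time: 1.8
position: [0.5445, 0.0895, 0.2058]
tool_rot: [-3.072, -0.655, 0.002]
ft_force: [0.2, -0.3, -0.5]
grip_width: 0.006
grip_force: 0.0
```

```bash
python3 - <<'E'
from h import *
s=ctrl.get_state();im=ctrl.get_image("wrist")[:,:,::-1];cv2.imwrite("pics/w1.png",im)
print(s["time"],s["position"],s["tool_rot"],s["grip_width"],s["ft_force"])
np.savez("s1.npz",position=s["position"],tool_rot=s["tool_rot"])
E
```

```text
1.8 [0.54448492 0.0895172  0.20580647] [-3.07180006e+00 -6.55047835e-01  2.44525887e-03] 0.005520501233468836 [ 0.24615735 -0.29540905 -0.46613683]
```

View pics/w1.png

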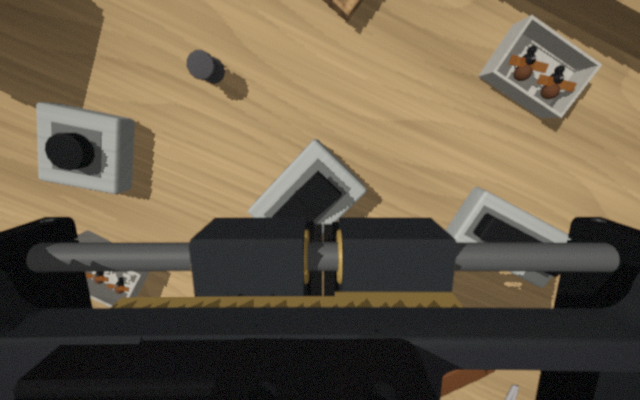

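The wrist view shows the power unit's far edge (corners (317,141) and (366,187)) and the rocker's far edge ((314,173) to (343,196)). The round key is at (68,150), and the gripper hides the rest. I'll turn these into positions.

```bash
python3 - <<'E'
from h import *
s=np.load("s1.npz")
P=w("wrist",[(317,141),(366,187)],.04,s);Q=w("wrist",[(315,172),(344,195)],.067,s)
for n,A,L in(("box",P,.055),("rocker",Q,.036)):
    d=A[0]-A[1];y=d/np.linalg.norm(d);ax=np.array([y[1],-y[0],0]);m=A.mean(0)
    print(n,A.round(4).tolist(),np.linalg.norm(d),"yaw",np.degrees(np.arctan2(ax[1],ax[0])),"centre",(m-ax*L)[:2],"push",(m-ax*(L-.026))[:2])
for z in(.048,):print("round",w("wrist",[(66,149)],z,s))
im=cv2.imread("pics/w1.png")
t=cv2.imread("pics/top0.png")
print(blob("wrist",im,(42,120,105,185),.048,50,s),"box",)
# box outline corners, top face z=.03 (round unit) in wrist
print(w("wrist",[(38,104),(133,117),(120,193),(38,182)],.03,s).round(4).tolist())
big=cv2.hconcat([cv2.resize(t[a:a+50,b:b+60],None,fx=6,fy=6,interpolation=cv2.INTER_CUBIC) for a,b in((175,250),(162,322))])
cv2.imwrite("pics/c1.png",big)
E
```

```text
box [[0.585, 0.1124, 0.04], [0.562, 0.045, 0.04]] 0.07122264637716734 yaw -18.816495311997343 centre [0.52143236 0.09645172] push [0.54604283 0.08806573]
rocker [[0.559, 0.1026, 0.067], [0.5496, 0.0673, 0.067]] 0.03646915476182554 yaw -14.781207099735148 centre [0.51949264 0.09410466] push [0.54463222 0.08747131]
round [[0.47561938 0.33770738 0.048     ]]
(array([ 70.2, 150.8], dtype=float32), array([0.4754, 0.3336]), array([475.5, 333.1]), array([35.3, 47.8]), 30.0) box
[[0.5019, 0.3858, 0.03], [0.5287, 0.2959, 0.03], [0.444, 0.2873, 0.03], [0.4205, 0.37, 0.03]]
```

View pics/c1.png

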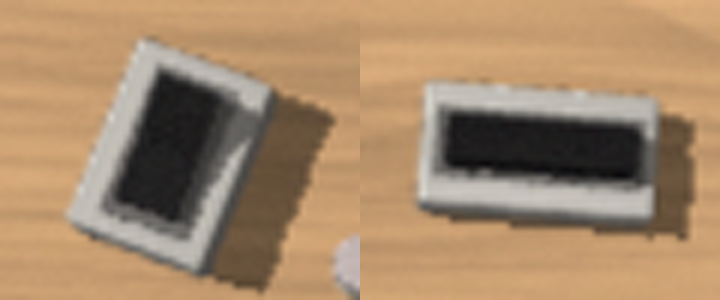

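Both views agree on the push point, (0.545, 0.0875). The crop confirms the outlines of the rocker and the bar. Descending on the rocker.

Request:
{"api": "step_arm", "payload": {
  "commands": [
    {"travel": [0, 0.002, 0.04], "turn": [0, 0, 0]},
    {"travel": [0, 0.002, 0.08], "turn": [0, 0, 0]},
    {"travel": [0, 0.002, 0.11], "turn": [0, 0, 0]},
    {"travel": [0, 0.002, 0.122], "turn": [0, 0, 0]},
    {"travel": [0, 0.002, 0.126], "turn": [0, 0, 0]}
  ]
}}

```text
time: 2.35
position: [0.5449, 0.084, 0.0797]
tool_rot: [3.073, 0.646, -0.004]
ft_force: [-1.9, -1.1, 2.8]
grip_width: 0.005
grip_force: 1.2
```

Request:
{"api": "step_arm", "payload": {
  "commands": [
    {"travel": [0, 0, 0.003], "turn": [0, 0, 0]},
    {"travel": [0, 0, 0.006], "turn": [0, 0, 0]},
    {"travel": [0, 0, 0.009], "turn": [0, 0, 0]},
    {"travel": [0, 0, 0.012], "turn": [0, 0, 0]},
    {"travel": [0, 0, 0.012], "turn": [0, 0, 0]}
  ]
}}

```text
time: 2.85
position: [0.5472, 0.0862, 0.0693]
tool_rot: [3.073, 0.65, 0.005]
ft_force: [1.9, -1.6, 2.9]
grip_width: 0.0
grip_force: 1.6
```

Request:
{"api": "step_arm", "payload": {
  "commands": [
    {"travel": [0, 0, 0.001], "turn": [0, 0, 0]},
    {"travel": [0, 0, 0.002], "turn": [0, 0, 0]},
    {"travel": [0, 0, 0.003], "turn": [0, 0, 0]},
    {"travel": [0, 0, 0.003], "turn": [0, 0, 0]}
  ]
}}

```text
time: 3.25
position: [0.5472, 0.0863, 0.0683]
tool_rot: [3.072, 0.65, 0.004]
ft_force: [-2.1, -3.4, 17.0]
grip_width: 0.003
grip_force: 9.1
```

The force rose to 17 N with the tip at 54 mm, so the rocker is at its stop. Lifting and moving over the round key, with a check on the way.

Request:
{"api": "step_arm", "payload": {
  "commands": [
    {"travel": [0, 0, -0.04], "turn": [0, 0, 0]},
    {"travel": [0, 0, -0.08], "turn": [0, 0, 0]},
    {"travel": [0.006, -0.04, -0.1], "turn": [0, 0, 0]},
    {"travel": [0.012, -0.088, -0.1], "turn": [0, 0, 0]},
    {"travel": [0.018, -0.136, -0.1], "turn": [0, 0, 0]}
  ]
}}

```text
time: 3.75
position: [0.5062, 0.2199, 0.166]
tool_rot: [-3.073, -0.648, -0.001]
ft_force: [0.3, -0.2, 0.1]
grip_width: 0.004
grip_force: 0.0
```

Request:
{"api": "step_arm", "payload": {
  "commands": [
    {"travel": [0.005, -0.045, 0], "turn": [0, 0, 0]},
    {"travel": [0.01, -0.09, 0], "turn": [0, 0, 0]},
    {"travel": [0.015, -0.124, 0], "turn": [0, 0, 0]},
    {"travel": [0.015, -0.124, 0], "turn": [0, 0, 0]},
    {"travel": [0.015, -0.124, 0], "turn": [0, 0, 0]}
  ]
}}

```text
time: 4.25
position: [0.469, 0.3385, 0.1647]
tool_rot: [-3.072, -0.655, 0.004]
ft_force: [1.0, -0.1, 0.2]
grip_width: 0.004
grip_force: 0.0
```

```bash
python3 - <<'E'
from h import *
s=ctrl.get_state();print(s["time"],s["position"],s["tool_rot"],s["ft_force"])
im=ctrl.get_image("side")[:,:,::-1];cv2.imwrite("pics/side1.png",im)
o=cv2.imread("pics/side0.png");c=lambda i:cv2.resize(i[220:285,260:335],None,fx=5,fy=5,interpolation=cv2.INTER_CUBIC)
cv2.imwrite("pics/c2.png",cv2.hconcat([c(o),c(im)]))
E
```

```text
4.25 [0.46899684 0.33851367 0.16473139] [-3.07228704 -0.65496939  0.00351199] [ 1.02166398 -0.05302844  0.22940899]
```

View pics/c2.png

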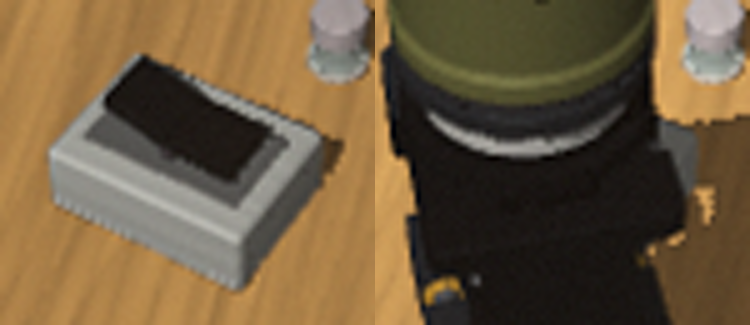

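View pics/side1.png

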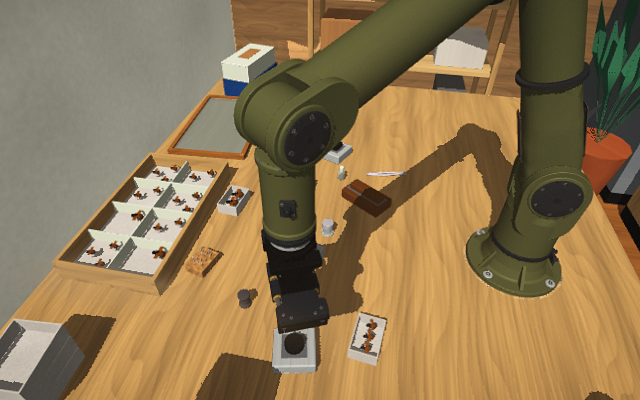

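The arm hides the rocker in both side pictures. The force and height (17 N, tip at 54 mm) already show it at its stop, so I'll press the round key.

Request:
{"api": "step_arm", "payload": {
  "commands": [
    {"travel": [0, 0, 0.04], "turn": [0, 0, 0]},
    {"travel": [0, 0, 0.075], "turn": [0, 0, 0]},
    {"travel": [0, 0, 0.093], "turn": [0, 0, 0]},
    {"travel": [0, 0, 0.097], "turn": [0, 0, 0]},
    {"travel": [0, 0, 0.1], "turn": [0, 0, 0]}
  ]
}}

```text
time: 4.8
position: [0.4713, 0.3362, 0.0654]
tool_rot: [3.074, 0.647, -0.001]
ft_force: [-0.4, 0.2, 1.1]
grip_width: 0.009
grip_force: 0.0
```

Request:
{"api": "step_arm", "payload": {
  "commands": [
    {"travel": [0, 0, 0.003], "turn": [0, 0, 0]},
    {"travel": [0, 0, 0.006], "turn": [0, 0, 0]},
    {"travel": [0, 0, 0.009], "turn": [0, 0, 0]},
    {"travel": [0, 0, 0.01], "turn": [0, 0, 0]},
    {"travel": [0, 0, 0.01], "turn": [0, 0, 0]}
  ]
}}

```text
time: 5.3
position: [0.4717, 0.3376, 0.0562]
tool_rot: [-3.074, -0.65, -0.003]
ft_force: [1.6, -1.3, 3.3]
grip_width: 0.004
grip_force: 1.8
```

Request:
{"api": "step_arm", "payload": {
  "commands": [
    {"travel": [0, 0, 0.001], "turn": [0, 0, 0]},
    {"travel": [0, 0, 0.002], "turn": [0, 0, 0]},
    {"travel": [0, 0, 0.003], "turn": [0, 0, 0]},
    {"travel": [0, 0, 0.003], "turn": [0, 0, 0]}
  ]
}}

```text
time: 5.7
position: [0.4717, 0.3377, 0.0544]
tool_rot: [3.073, 0.649, 0.003]
ft_force: [0.4, -3.4, 13.8]
grip_width: 0.007
grip_force: 6.8
```

The round key has bottomed (13.8 N, tip at 40.4 mm). Lifting and moving over the bar.

Request:
{"api": "step_arm", "payload": {
  "commands": [
    {"travel": [0, 0, -0.045], "turn": [0, 0, 0]},
    {"travel": [0, 0, -0.09], "turn": [0, 0, 0]},
    {"travel": [-0.008, 0.038, -0.11], "turn": [0, 0, 0]},
    {"travel": [-0.018, 0.084, -0.11], "turn": [0, 0, 0]},
    {"travel": [-0.028, 0.13, -0.11], "turn": [0, 0, 0]}
  ]
}}

```text
time: 6.2
position: [0.4971, 0.2067, 0.1627]
tool_rot: [-3.072, -0.653, -0.0]
ft_force: [2.0, -0.9, 0.0]
grip_width: 0.008
grip_force: 0.0
```

Request:
{"api": "step_arm", "payload": {
  "commands": [
    {"travel": [-0.01, 0.046, 0], "turn": [0, 0, 0]},
    {"travel": [-0.02, 0.092, 0], "turn": [0, 0, 0]},
    {"travel": [-0.03, 0.138, 0], "turn": [0, 0, 0]},
    {"travel": [-0.04, 0.184, 0], "turn": [0, 0, 0]},
    {"travel": [-0.05, 0.23, 0], "turn": [0, 0, 0]}
  ]
}}

```text
time: 6.7
position: [0.5443, -0.0246, 0.1618]
tool_rot: [-3.073, -0.65, 0.002]
ft_force: [1.1, -0.1, -0.2]
grip_width: 0.004
grip_force: 0.0
```

Request:
{"api": "step_arm", "payload": {
  "commands": [
    {"travel": [-0.01, 0.046, 0], "turn": [0, 0, 0]},
    {"travel": [-0.02, 0.092, 0], "turn": [0, 0, 0]},
    {"travel": [-0.026, 0.118, 0], "turn": [0, 0, 0]},
    {"travel": [-0.026, 0.118, 0], "turn": [0, 0, 0]},
    {"travel": [-0.026, 0.118, 0], "turn": [0, 0, 0]}
  ]
}}

```text
time: 7.2
position: [0.5683, -0.1412, 0.1614]
tool_rot: [-3.071, -0.648, 0.002]
ft_force: [0.3, 0.3, 0.1]
grip_width: 0.005
grip_force: 0.0
```

```bash
python3 - <<'E'
from h import *
s=ctrl.get_state();print(s["time"],s["position"],s["tool_rot"],s["ft_force"])
im=ctrl.get_image("side")[:,:,::-1];cv2.imwrite("pics/side2.png",im)
cv2.imwrite("pics/side2b.png",cv2.resize(im[140:390,220:400],None,fx=2.4,fy=2.4,interpolation=cv2.INTER_CUBIC))
E
```

```text
7.2 [ 0.56834248 -0.14116687  0.16143588] [-3.07149748e+00 -6.48295625e-01  2.43299786e-03] [0.28111959 0.32251127 0.11050705]
```

View pics/side2b.png

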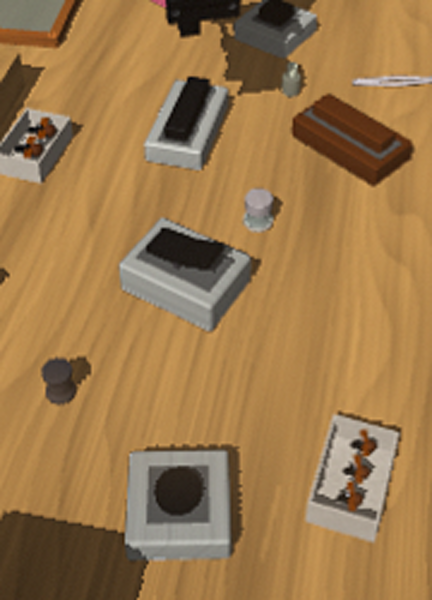

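The side view shows the rocker tipped over (crop (187,247)) and the round key down (180,490). The other things are in place and the gripper is over the bar (190,115). Pressing the bar.

Request:
{"api": "step_arm", "payload": {
  "commands": [
    {"travel": [0, 0, 0.04], "turn": [0, 0, 0]},
    {"travel": [0, 0, 0.075], "turn": [0, 0, 0]},
    {"travel": [0, 0, 0.092], "turn": [0, 0, 0]},
    {"travel": [0, 0, 0.096], "turn": [0, 0, 0]},
    {"travel": [0, 0, 0.1], "turn": [0, 0, 0]}
  ]
}}

```text
time: 7.75
position: [0.5694, -0.14, 0.0628]
tool_rot: [-3.072, -0.654, -0.001]
ft_force: [0.3, 0.6, 0.8]
grip_width: 0.002
grip_force: 0.0
```

Request:
{"api": "step_arm", "payload": {
  "commands": [
    {"travel": [0, 0, 0.003], "turn": [0, 0, 0]},
    {"travel": [0, 0, 0.006], "turn": [0, 0, 0]},
    {"travel": [0, 0, 0.008], "turn": [0, 0, 0]},
    {"travel": [0, 0, 0.009], "turn": [0, 0, 0]},
    {"travel": [0, 0, 0.009], "turn": [0, 0, 0]}
  ]
}}

```text
time: 8.25
position: [0.5701, -0.1408, 0.0546]
tool_rot: [-3.073, -0.651, -0.003]
ft_force: [-0.8, 2.7, 6.3]
grip_width: 0.003
grip_force: 2.9
```

Near the bottom (6.3 N, tip at 40.6 mm). One more millimetre, then hold.

Request:
{"api": "step_arm", "payload": {
  "commands": [
    {"travel": [0, 0, 0.001], "turn": [0, 0, 0]},
    {"travel": [0, 0, 0.0015], "turn": [0, 0, 0]},
    {"travel": [0, 0, 0.0015], "turn": [0, 0, 0]},
    {"travel": [0, 0, 0.0015], "turn": [0, 0, 0]},
    {"travel": [0, 0, 0.0015], "turn": [0, 0, 0]}
  ]
}}

```text
time: 8.75
position: [0.5701, -0.1408, 0.0543]
tool_rot: [3.073, 0.651, 0.003]
ft_force: [-3.3, 3.8, 13.3]
grip_width: 0.005
grip_force: 6.4
```

Request:
{"api": "step_arm", "payload": {
  "commands": [
    {"travel": [0, 0, 0], "turn": [0, 0, 0]},
    {"travel": [0, 0, 0], "turn": [0, 0, 0]},
    {"travel": [0, 0, 0], "turn": [0, 0, 0]},
    {"travel": [0, 0, 0], "turn": [0, 0, 0]},
    {"travel": [0, 0, 0], "turn": [0, 0, 0]}
  ]
}}

```text
time: 9.25
position: [0.5701, -0.1408, 0.0544]
tool_rot: [3.073, 0.651, 0.003]
ft_force: [-3.7, 4.5, 13.7]
grip_width: 0.006
grip_force: 6.4
```

Request:
{"api": "step_arm", "payload": {
  "commands": [
    {"travel": [0, 0, 0], "turn": [0, 0, 0]},
    {"travel": [0, 0, 0], "turn": [0, 0, 0]},
    {"travel": [0, 0, 0], "turn": [0, 0, 0]},
    {"travel": [0, 0, 0], "turn": [0, 0, 0]},
    {"travel": [0, 0, 0], "turn": [0, 0, 0]}
  ]
}}

```text
time: 9.75
position: [0.5701, -0.1408, 0.0543]
tool_rot: [3.073, 0.651, 0.003]
ft_force: [-3.6, 3.8, 13.5]
grip_width: 0.007
grip_force: 6.4
```

Request:
{"api": "step_arm", "payload": {
  "commands": [
    {"travel": [0, 0, 0], "turn": [0, 0, 0]},
    {"travel": [0, 0, 0], "turn": [0, 0, 0]},
    {"travel": [0, 0, 0], "turn": [0, 0, 0]},
    {"travel": [0, 0, 0], "turn": [0, 0, 0]},
    {"travel": [0, 0, 0], "turn": [0, 0, 0]}
  ]
}}

```text
time: 10.25
position: [0.5701, -0.1408, 0.0544]
tool_rot: [3.073, 0.651, 0.003]
ft_force: [-3.9, 3.7, 12.7]
grip_width: 0.004
grip_force: 6.4
```

Request:
{"api": "step_arm", "payload": {
  "commands": [
    {"travel": [0, 0, -0.006], "turn": [0, 0, 0]},
    {"travel": [0, 0, -0.015], "turn": [0, 0, 0]},
    {"travel": [0, 0, -0.05], "turn": [0, 0, 0]},
    {"travel": [0, 0, -0.09], "turn": [0, 0, 0]},
    {"travel": [0, 0, -0.1], "turn": [0, 0, 0]}
  ]
}}

```text
time: 10.75
position: [0.5715, -0.1432, 0.1569]
tool_rot: [3.069, 0.648, 0.01]
ft_force: [-0.1, 0.8, -0.9]
grip_width: 0.004
grip_force: 0.0
```

Request:
{"api": "step_arm", "payload": {
  "commands": [
    {"travel": [0, 0, 0], "turn": [0, 0, 0]},
    {"travel": [0, 0, 0], "turn": [0, 0, 0]},
    {"travel": [0, 0, 0], "turn": [0, 0, 0]}
  ]
}}

```text
time: 11.05
position: [0.5678, -0.1419, 0.1502]
tool_rot: [-3.073, -0.649, 0.005]
ft_force: [-1.5, -0.2, 0.2]
grip_width: 0.005
grip_force: 0.0
```

```bash
python3 - <<'E'
from h import *
im=ctrl.get_image("side")[:,:,::-1];cv2.imwrite("pics/side3.png",im)
cv2.imwrite("pics/side3b.png",cv2.resize(im[140:390,220:400],None,fx=2.4,fy=2.4,interpolation=cv2.INTER_CUBIC))
E
```

```text
(no output)
```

View pics/side3b.png

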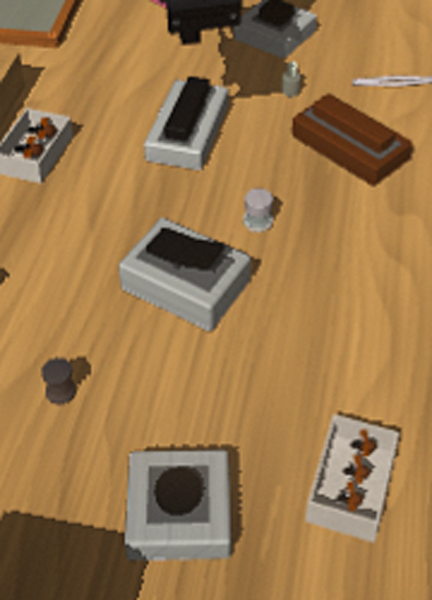

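The bar (187,110) is back up, the rocker (187,247) is on and the key (180,490) is in. Nothing has moved and the gripper is clear, so I'm handing the job in.

```bash
python3 -c "
from bench import ctrl
print(ctrl.close_job())"
```

```text
the job is handed in; nothing more can be done
None
```

The job is handed in, with no verdict returned: rocker tipped on, round key pushed in, long bar held down for about 2 s and sprung back up, and nothing else seen to move in the last side picture.

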